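# Show where the balance tube belongs

## Task

The small centrifuge on the counter must not be started: one tube in its eight-place rotor has no partner straight across from it. Gently push the half-open clear lid up and right back with the fingertips, without gripping it, so that it stays open by itself, then point straight down with the fingertips at the empty place where the balancing tube belongs (the one straight across from the tube without a partner), two or three centimetres above it, and stay there for at least two seconds and until the program ends, so that a colleague can load it. Touch neither rotor nor tubes, and do not shift or lift the centrifuge or the things round it.

Things in the scene. Friction and masses are not known exactly. Their poses are not given: they have to be found in the camera images.
- mini_centrifuge: white bench mini-centrifuge with a clear round lid, 180 mm deep, 152 mm wide, 1.7 kg, loose on rubber feet. Origin on the counter under the rotor's axis; its x axis points from the front panel to the lid's hinge (away from the robot, within 25 degrees), z up. It reaches 108 mm in front of the origin and 86 mm behind. The bowl's rim is 82 mm above the counter, inner radius 62 mm.
- lid (a joint): angle of the clear lid: 0 shut, pi/2 upright, stop at 1.85 (leaning back). It starts part open and must finish above 1.5. A stiff hinge keeps it where it is left (1 to 2 N at the tab moves it; 60 N is too much). The lid is a hollow dome, 68 mm radius, 33 mm high; upright, its hollow side faces the front.
- lid_hinge (a point): middle of the lid's hinge axis, at the back of the centrifuge, 77 mm behind the rotor's axis and 84 mm above the counter; the axis lies along the centrifuge's own y (level, left to right)
- lid_tab (a point): middle of the front edge of the lid's grey thumb tab (underside), 168 mm from the hinge axis; the tab is 40 mm wide, 4 mm thick and stands 23 mm out from the dome. It swings up and back round the hinge as the lid opens. Push it with the outside of the fingers: it must not come between them.
- rotor: black rotor, 94 mm across, free to turn on the vertical axis. Origin on the axis, 60 mm above the counter. Eight tube places 45 degrees apart, mouths on a circle of 34 mm radius, 84 mm above the counter, 26 mm apart, leaning 25 degrees inward. Five hold white-capped tubes (13 mm wide, caps up to 8 mm above the mouths), three are empty. The hub reaches 90 mm above the counter.
- missing_place (a point): centre of the mouth (12 mm wide, 84 mm above the counter) of the empty place straight across from the tube without a partner; the other two empty places face each other. z axis up. Pointing counts while the point between the finger pads (TCP) is within 11 mm of it sideways and 20 to 75 mm above it, the tool within 30 degrees of straight down.
- lone_tube (a point): top of the cap of the tube that has no partner, straight across the rotor's axis from the missing place
- timer: bystander: white kitchen-style timer, 62 x 68 x 20 mm, flat on the counter beside the centrifuge; origin under its centre
- reagent_3: bystander: small brown bottle, 36 mm wide, 72 mm high, beside the centrifuge; origin under its centre
- forceps: bystander: steel forceps, 133 x 20 x 9 mm, flat on the counter beside the centrifuge; origin under the centre

How it is judged:
By the outcome, as a careful person would: the job done as asked, in the order asked, and still so for the second after the job is handed in, with the robot touching nothing.
It also fails if it takes over 40 s, if anything falls off the work surface, if the arm or the gripper's body presses on something with over 40 N, if the wrist force passes 120 N, or if a joint passes its speed limit or range.

## Robot

A 7-joint arm with a two-finger parallel gripper is mounted at the origin on a cart in front of the work surface, level with it; the furniture and walls round the work are solid. World frame = base frame: x ahead of the robot, y to its left, z up, the work surface at z = 0. Lengths are in m, angles in rad, forces in N, time in s.
With the tool pointing down it reaches from about 0.4 to 0.85 m from the base axis. Payload 4.5 kg.
Tool frame: the origin (TCP) lies between the finger pads, 19 mm behind the fingertips; this is the grasp point; z points along the fingers, y is the line along which they close (so a half turn about z gives the same grasp; the last joint's range is limited). The gripper opens to 88 mm and grips with 3 to 60 N. Pads are 18 mm wide; open, the fingers measure 123 mm over their backs; the gripper's body (75 mm by 187 mm) begins 45 mm behind the grasp point.
Start: joints at [1.244, 0.689, -0.195, 1.565, 0.157, 0.902, -0.215], TCP at [0.221, -0.585, 0.257] pointing down, gripper open.
Joint ranges: [-3.01, 3.01], [-0.46, 2.08], [-1.47, 1.51], [0.13, 2.56], [-1, 4.14], [0.04, 2.09], [-2.66, 2.66]. Speed limits (rad/s): [2.57, 2.57, 3.14, 3.14, 3.14, 3.14, 3.14].

## Interface

Orientations are given as a unit quaternion [x, y, z, w].
In Python, from plant import r gives the robot as it stands.
- The arm moves only by the tool tcp_steps, called after "Call:" in YAML: its name, and indented under it one key for each argument. Schema: {"type":"object","properties":{"increments":{"type":"array","items":{"type":"array","items":{"type":"number"},"minItems":7,"maxItems":7},"minItems":1,"maxItems":10},"clamp_n":{"type":"number"},"only":{"type":"string"},"quiet":{"type":"boolean"},"lines":{"type":"string"}},"required":["increments"],"additionalProperties":false}. increments is a list of rows, 1 to 10 of them, each of 7 numbers: the opening from 0.0 (shut) to 1.0 (fully open), then dx, dy, dz in m, then a rotation vector rx, ry, rz in rad; each row is the pose to reach, as a shift and turn from the pose commanded when the call began, along the tool's axes at that moment; what a row does not reach only later rows make up. A row lasts 1/10 s, in which the tool goes at most 0.05 m and 0.15 rad, less where a joint would pass 70% of its speed; a pose out of reach is approached as far as the arm can. The fingers move at their own pace and stop on an object; clamp_n is the grip in N (left out, the last holds). Time passes only in rows, so rows that do not move let the fingers close. The tool returns the time, the measured TCP pose, the force, the opening and the grip force at its end. only (a regular expression) keeps the lines of the reply that match it, lines (a string "A,B") keeps lines A to B, and quiet returns only ok. Input that does not fit is refused with a message, and nothing moves.
- r.get_state(): the state, without advancing time (a new reading comes with each control period).
- r.snapshot(name): name is "scene" or "top" or "wrist"; returns the picture (480x640x3 uint8, red, green, blue); there is no depth.
- r.camera_params(name): a dict with "fx", "fy", "cx", "cy" (pixels), "rvec" (rotation vector, rad) and "tvec" (3), from world to camera coordinates, as OpenCV has them. Camera axes: x right, y down, z forward; pixel columns grow to the right and rows downward; lengths in m; the calibration is good to about 2 mm. A picture is of the moment at which its call begins: read the wrist's pose just before it. camera_params takes no time and is no camera call; for the wrist camera it gives the pose at the moment of the call.
- r.finish_job(): hands the job in; it is judged then, once.
The state is a dict: "clock": time; "q": joint angles; "qd": joint speeds; "joint_torque": joint torques, N m; "tool_pos": TCP position; "eef_rot": TCP orientation; "contact_force": force on the tool from outside, world axes, zero at the start; "moment": the same for the moment, N m; "opening": opening from 0.0 (shut) to 1.0 (fully open); "finger_force": force on a finger pad.
Only numpy, scipy, OpenCV 4.12 (cv2) and the standard library are available. Lean on these libraries where they do the work, as an engineer would, in place of code of your own. Each camera call takes 0.05 s, during which the arm holds its last target. There are 200 camera calls.

## Working session

There is one attempt and no reset: what is moved stays moved. The work goes in short steps, Python scripts to look and compute and a tool call to move; the robot and the scene stay as the last step left them, time stands still between calls to the robot, and variables do not carry over. Pictures are saved under pics/ and viewed, at most 10 in all, crops included, and the job is handed in when it is done.

```bash
ls; mkdir -p pics; python3 - <<'E'
from plant import r
import cv2
s=r.get_state();print(s['clock'],s['tool_pos'],s['eef_rot'],s['opening'])
for n in("scene","top"):
    cv2.imwrite(f"pics/{n}0.png",r.snapshot(n)[:,:,::-1]);p=r.camera_params(n);print(n,p)
E
```

```text
pics
plant.py
0.0 [ 0.22039412 -0.58423096  0.25662161] [ 9.83762885e-01  1.79470855e-01 -2.33190652e-04 -8.62712424e-04] 0.9990260954568831
scene {'fx': 484.1500903592716, 'fy': 484.1500903592716, 'cx': 320.97906360837897, 'cy': 237.66659207436032, 'rvec': array([ 2.16261981, -1.04200178,  0.40672659]), 'tvec': array([-0.300593  ,  0.4037831 ,  0.57898095])}
top {'fx': 460.0599314260844, 'fy': 460.0599314260844, 'cx': 321.2098110251395, 'cy': 242.1066180246527, 'rvec': array([ 2.17555604, -2.11722098,  0.18538341]), 'tvec': array([0.01860593, 0.5678203 , 0.87306959])}
```

View pics/scene0.png

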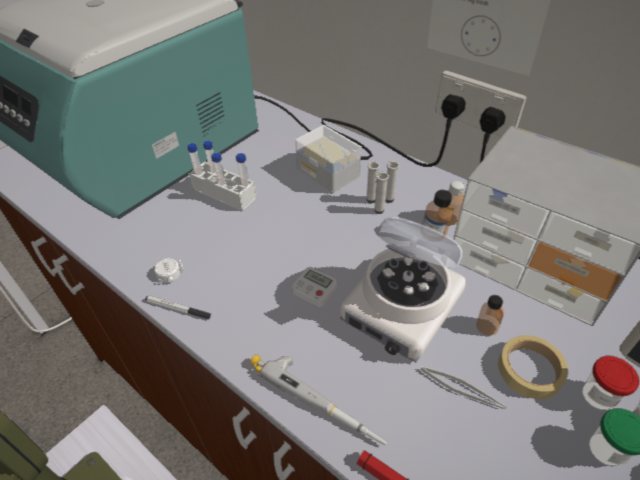

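View pics/top0.png

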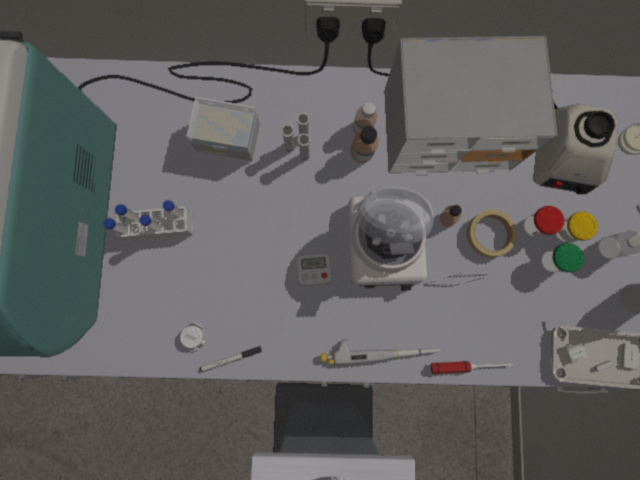

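The scene view shows the centrifuge at about (405,290) with the lid part open behind it. In the top view it is at about (388,240), with the timer at (314,268), the bottle at (452,214) and the forceps at (455,278). I'll enlarge both views.

```bash
python3 - <<'E'
import cv2,numpy as np
a=cv2.imread("pics/scene0.png")[205:365,330:480];b=cv2.imread("pics/top0.png")[175:300,335:445]
a=cv2.resize(a,(0,0),fx=3.6,fy=3.6,interpolation=cv2.INTER_CUBIC)[:, :540]
a=cv2.resize(cv2.imread("pics/scene0.png")[215:365,335:475],(420,450),interpolation=cv2.INTER_CUBIC)
b=cv2.resize(cv2.imread("pics/top0.png")[180:292,345:440],(380,448),interpolation=cv2.INTER_CUBIC)
c=np.zeros((450,800,3),np.uint8);c[:,:420]=a;c[:448,420:]=b
cv2.imwrite("pics/crop0.png",c)
E
```

```text
(no output)
```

View pics/crop0.png

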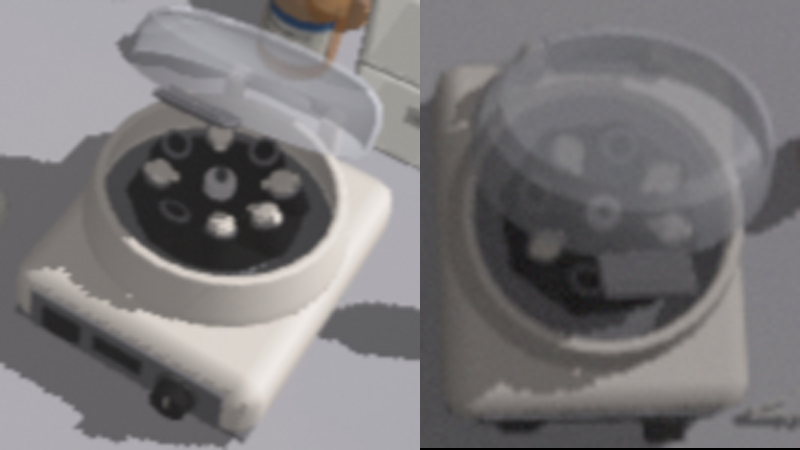

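In the crop, going round the hub (218,182), the places are:

| Crop pixel | Place | Opposite |
|---|---|---|
| (220,140) | tube | (221,222) tube |
| (264,150) | empty | (175,210) empty |
| (282,182) | tube | (160,172) tube |
| (266,216) | tube | (177,147) empty |

So the lone tube is at (266,216) and the missing place at (177,147). The tab is at about (198,108) in the scene crop and (648,272) in the top crop. Next I'll turn these into positions.

```bash
cat > h.py <<'E'
import numpy as np,cv2
from scipy.spatial.transform import Rotation as R
def ray(p,uv):
    M=cv2.Rodrigues(p['rvec'])[0];d=M.T@np.array([(uv[0]-p['cx'])/p['fx'],(uv[1]-p['cy'])/p['fy'],1])
    return -M.T@p['tvec'],d/np.linalg.norm(d)
def plane(p,uv,z):
    c,d=ray(p,uv);return c+d*(z-c[2])/d[2]
def tri(p1,u1,p2,u2):
    c1,d1=ray(p1,u1);c2,d2=ray(p2,u2)
    t=np.linalg.lstsq(np.c_[d1,-d2],c2-c1,rcond=None)[0]
    a=c1+t[0]*d1;b=c2+t[1]*d2;return (a+b)/2,np.linalg.norm(a-b)
def proj(p,X):
    return cv2.projectPoints(np.float64([X]),p['rvec'],p['tvec'],np.float64([[p['fx'],0,p['cx']],[0,p['fy'],p['cy']],[0,0,1]]),None)[0].ravel()
E
python3 - <<'E'
from h import *
from plant import r
np.set_printoptions(precision=4,suppress=True)
S=r.camera_params('scene');T=r.camera_params('top')
s=lambda u,v:(335+u/3,215+v/3)
t=lambda u,v:(345+(u-420)/4,180+v/4)
for n,su,tu in(("E1",s(264,150),t(618,146)),("E2",s(175,210),t(586,277)),("miss",s(177,147),t(535,190))):
    print(n,plane(S,su,.084),plane(T,tu,.084),tri(S,su,T,tu))
print("hub",plane(S,s(218,172),.09),plane(T,t(603,211),.09))
for n,su in(("160",s(160,172)),("220",s(220,137)),("282",s(282,180)),("lone",s(266,214)),("221",s(221,220))):print(n,plane(S,su,.092))
print("tab",tri(S,s(198,106),T,t(648,272)))
print("tab ends S",tri(S,s(158,93),T,t(602,274)),tri(S,s(238,123),T,t(694,270)))
for u in((440,75),(452,410),(747,408)):print("body",plane(T,t(*u),.06))
print("front bottom S",plane(S,s(18,300),.01),plane(S,s(235,435),.01))
E
```

```text
E1 [ 0.6176 -0.1071  0.084 ] [ 0.6149 -0.1056  0.084 ] (array([ 0.6156, -0.1065,  0.0849]), np.float64(0.002802461841317701))
E2 [ 0.5514 -0.0917  0.084 ] [ 0.5506 -0.0903  0.084 ] (array([ 0.5512, -0.091 ,  0.0834]), np.float64(0.0015334256470528225))
miss [ 0.5898 -0.0681  0.084 ] [ 0.5921 -0.0656  0.084 ] (array([ 0.593 , -0.0663,  0.0798]), np.float64(0.00033731668811517996))
hub [ 0.5834 -0.0978  0.09  ] [ 0.5817 -0.0974  0.09  ]
160 [ 0.5626 -0.074   0.092 ]
220 [ 0.6042 -0.086   0.092 ]
282 [ 0.5981 -0.1284  0.092 ]
lone [ 0.5726 -0.1336  0.092 ]
221 [ 0.5546 -0.1172  0.092 ]
tab (array([ 0.5395, -0.1016,  0.1815]), np.float64(0.0008675499352896601))
tab ends S (array([ 0.5376, -0.0816,  0.1794]), np.float64(0.0013636592762004676)) (array([ 0.5414, -0.1218,  0.1812]), np.float64(0.0022845130825839507))
body [ 0.6537 -0.0208  0.06  ]
body [ 0.4873 -0.0293  0.06  ]
body [ 0.4921 -0.1726  0.06  ]
front bottom S [ 0.4958 -0.03    0.01  ] [ 0.4978 -0.1716  0.01  ]
```

Checks: the places sit on radius 33 to 34 mm, the axis is at (0.583,-0.099), and yaw is about 0.05. The lid angle is about 0.68, which puts the tab's front edge near (0.529,-0.102,0.190). The missing place is at about (0.591,-0.066). I'll go in front of the tab with the fingers shut.

```bash
cat > d.py <<'E'
import sys
from h import *
from plant import r
def delta(x,y,z,yaw=.05):
    s=r.get_state();A=R.from_quat(s['eef_rot'])
    c,n=np.cos(yaw),np.sin(yaw)
    B=R.from_matrix(np.array([[c,n,0],[n,-c,0],[0,0,-1]]))
    print(s['clock'],s['tool_pos'].round(4),'d',A.inv().apply(np.array([x,y,z])-s['tool_pos']).round(4),'rot',(A.inv()*B).as_rotvec().round(3),'F',s['contact_force'].round(1),'op',round(s['opening'],2))
if __name__=="__main__":delta(*map(float,sys.argv[1:]))
E
python3 d.py .47 -.103 .257
```

Call:
tcp_steps:
  increments:
    - [0,0.037,-0.033,0,0,0,0.03]
    - [0,0.074,-0.066,0,0,0,0.06]
    - [0,0.111,-0.099,0,0,0,0.09]
    - [0,0.148,-0.132,0,0,0,0.12]
    - [0,0.185,-0.165,0,0,0,0.15]
    - [0,0.222,-0.198,0,0,0,0.18]
    - [0,0.259,-0.231,0,0,0,0.21]
    - [0,0.296,-0.264,0,0,0,0.24]
    - [0,0.333,-0.297,0,0,0,0.27]
    - [0,0.37,-0.33,0,0,0,0.31]
  clamp_n: 10

```text
clock: 1.1
tool_pos: [0.4508, -0.1435, 0.2573]
eef_rot: [1.0, 0.025, -0.0, 0.0]
contact_force: [1.7, -1.0, -0.2]
opening: 0.119
finger_force: 0.0
```

```bash
python3 d.py .47 -.103 .198
```

```text
1.1 [ 0.4508 -0.1435  0.2573] d [ 0.0212 -0.0395  0.0593] rot [ 0.     0.    -0.001] F [ 1.7 -1.  -0.2] op 0.12
```

Call:
tcp_steps:
  increments:
    - [0,0.01,-0.02,0.02,0,0,0]
    - [0,0.02,-0.039,0.04,0,0,0]
    - [0,0.021,-0.039,0.059,0,0,0]
    - [0,0.021,-0.039,0.059,0,0,0]

```text
clock: 1.5
tool_pos: [0.4681, -0.1042, 0.1965]
eef_rot: [1.0, 0.026, -0.002, -0.0]
contact_force: [-0.7, -0.2, -0.3]
opening: 0.008
finger_force: 0.0
```

```bash
python3 - <<'E'
from plant import r
import cv2,numpy as np
from h import *
print(r.get_state()['tool_pos'])
a=r.snapshot("scene")[:,:,::-1];b=r.snapshot("top")[:,:,::-1]
for n in("scene","top"):
    print(n,proj(r.camera_params(n),r.get_state()['tool_pos']-[0,0,.019]))
c=np.zeros((450,800,3),np.uint8)
c[:,:420]=cv2.resize(a[215:365,335:475],(420,450),interpolation=cv2.INTER_CUBIC);c[:448,420:]=cv2.resize(b[180:292,345:440],(380,448),interpolation=cv2.INTER_CUBIC)
cv2.imwrite("pics/crop1.png",c)
E
```

```text
[ 0.46807431 -0.1042318   0.19646743]
scene [375.07960487 282.74111638]
top [404.50409716 289.73896818]
```

View pics/crop1.png

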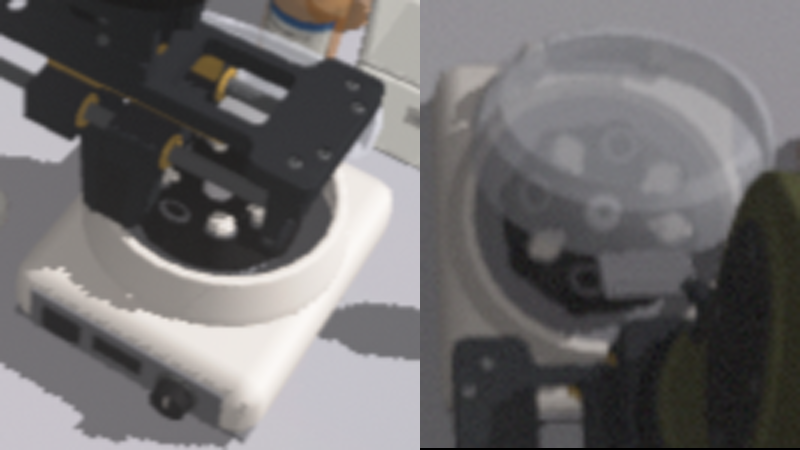

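The scene crop shows the shut fingers at about (120,200), where the projected tip should be. Another dark part hangs at about (300,190). I'll check it against the projected gripper body before going forward.

```bash
python3 - <<'E'
from plant import r
import cv2,numpy as np
from h import *
p=r.get_state()['tool_pos']
for n,f in(("scene",lambda q:((q[0]-335)*3,(q[1]-215)*3)),("top",lambda q:(420+(q[0]-345)*4,(q[1]-180)*4))):
    for dx in(-.0375,.0375):
        for dy in(-.0935,.0935):
            for dz in (.045,.1): print(n,dx,dy,dz,np.round(f(proj(r.camera_params(n),p+[dx,dy,dz]))))
cv2.imwrite("pics/wrist1.png",r.snapshot("wrist")[:,:,::-1])
E
```

```text
scene -0.0375 -0.0935 0.045 [279. 275.]
scene -0.0375 -0.0935 0.1 [302. 181.]
scene -0.0375 0.0935 0.045 [-97.  59.]
scene -0.0375 0.0935 0.1 [-103.  -36.]
scene 0.0375 -0.0935 0.045 [374. 157.]
scene 0.0375 -0.0935 0.1 [401.  61.]
scene 0.0375 0.0935 0.045 [  8. -31.]
scene 0.0375 0.0935 0.1 [   9. -125.]
top -0.0375 -0.0935 0.045 [935. 535.]
top -0.0375 -0.0935 0.1 [989. 535.]
top -0.0375 0.0935 0.045 [446. 522.]
top -0.0375 0.0935 0.1 [459. 521.]
top 0.0375 -0.0935 0.045 [930. 340.]
top 0.0375 -0.0935 0.1 [983. 323.]
top 0.0375 0.0935 0.045 [449. 326.]
top 0.0375 0.0935 0.1 [462. 309.]
```

View pics/wrist1.png

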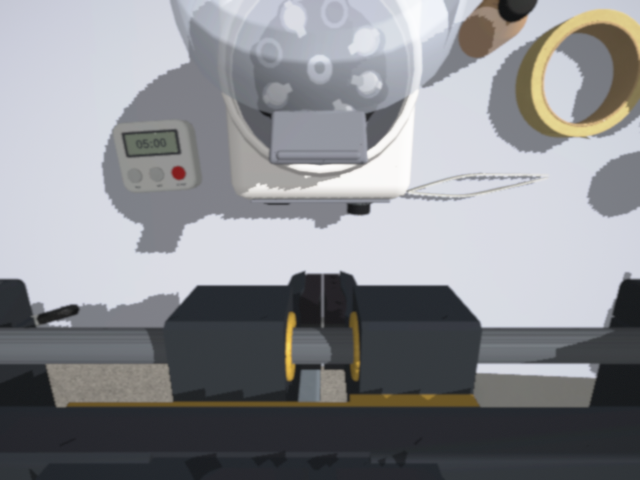

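The body matches its projection. The wrist view shows the shut fingers at (322,300), in line with the tab at (319,137). I'll start the gentle push along the arc.

Call:
tcp_steps:
  increments:
    - [0,0.01,0,0,0,0,0]
    - [0,0.02,0,0,0,0,0]
    - [0,0.03,0,0,0,0,0]
    - [0,0.038,0,0,0,0,0]
    - [0,0.044,0,0,0,0,0]
    - [0,0.05,0,0,0,0,0]
    - [0,0.055,0,-0.004,0,0,0]
    - [0,0.06,0,-0.009,0,0,0]
    - [0,0.065,0,-0.014,0,0,0]
    - [0,0.07,0,-0.019,0,0,0]

```text
clock: 2.65
tool_pos: [0.5353, -0.102, 0.2171]
eef_rot: [1.0, 0.025, -0.005, -0.0]
contact_force: [-5.6, -0.1, 3.7]
opening: 0.004
finger_force: 2.8
```

```bash
python3 d.py .559 -.1 .232
```

```text
2.65 [ 0.5353 -0.102   0.2171] d [ 0.0236 -0.0009 -0.0151] rot [-0.001  0.009  0.   ] F [-5.6 -0.1  3.7] op 0.0
```

Call:
tcp_steps:
  increments:
    - [0,0.006,0,-0.005,0,0,0]
    - [0,0.012,0,-0.009,0,0,0]
    - [0,0.018,0,-0.013,0,0,0]
    - [0,0.024,0,-0.016,0,0,0]

```text
clock: 3.05
tool_pos: [0.5639, -0.1006, 0.2337]
eef_rot: [1.0, 0.025, 0.0, 0.0]
contact_force: [-1.6, -1.0, 2.0]
opening: 0.004
finger_force: 1.0
```

```bash
python3 - <<'E'
from plant import r
import cv2
a=r.snapshot("scene")[:,:,::-1];cv2.imwrite("pics/scene2.png",cv2.resize(a[180:360,300:500],(800,600)[:2] if 0 else (660,594)))
print(r.get_state()['contact_force'])
E
```

```text
[-0.69019671 -0.6237511   1.000227  ]
```

View pics/scene2.png

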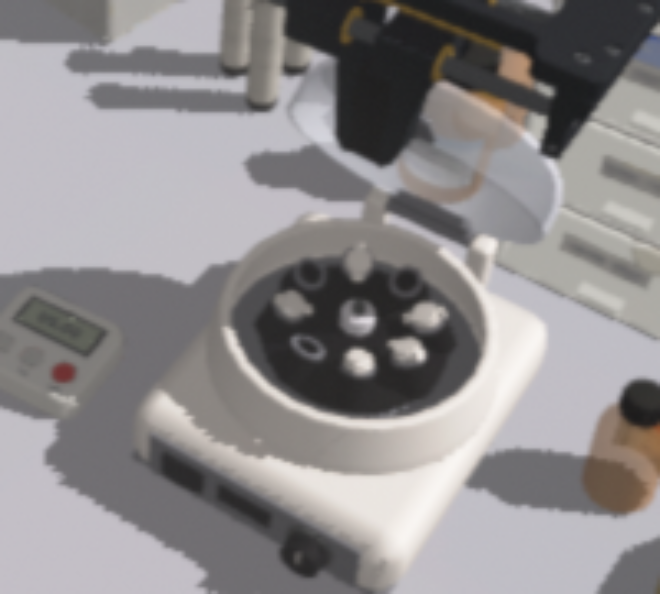

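The lid is moving up (about 1 rad) with the fingers in front of the tab. The rotor hasn't changed: empty places at (312,275), (407,282) and (308,347), lone tube at (408,352). I'll continue.

Call:
tcp_steps:
  increments:
    - [0,0.006,0,-0.004,0,0,0]
    - [0,0.012,0,-0.007,0,0,0]
    - [0,0.018,0,-0.010,0,0,0]
    - [0,0.024,0,-0.013,0,0,0]
    - [0,0.030,0,-0.016,0,0,0]
    - [0,0.036,0,-0.018,0,0,0]
    - [0,0.042,0,-0.02,0,0,0]
    - [0,0.048,0,-0.021,0,0,0]
    - [0,0.054,0,-0.022,0,0,0]
    - [0,0.06,0,-0.023,0,0,0]

```text
clock: 4.1
tool_pos: [0.6237, -0.0975, 0.2566]
eef_rot: [1.0, 0.025, 0.0, 0.0]
contact_force: [-0.6, 1.0, 1.1]
opening: 0.008
finger_force: 0.4
```

```bash
python3 d.py .675 -.096 .258
```

```text
4.1 [ 0.6237 -0.0975  0.2566] d [ 0.0513  0.0011 -0.0014] rot [ 0.    -0.     0.001] F [-0.6  1.   1.1] op 0.01
```

Call:
tcp_steps:
  increments:
    - [0,0.006,0,-0.001,0,0,0]
    - [0,0.012,0,-0.002,0,0,0]
    - [0,0.018,0,-0.003,0,0,0]
    - [0,0.024,0,-0.003,0,0,0]
    - [0,0.030,0,-0.003,0,0,0]
    - [0,0.036,0,-0.003,0,0,0]
    - [0,0.041,0,-0.003,0,0,0]
    - [0,0.046,0,-0.002,0,0,0]
    - [0,0.051,0,-0.001,0,0,0]
    - [0,0.054,0,-0.001,0,0,0]

```text
clock: 5.1
tool_pos: [0.6775, -0.0948, 0.2572]
eef_rot: [1.0, 0.025, -0.0, 0.0]
contact_force: [-0.5, 0.5, -0.5]
opening: 0.004
finger_force: 0.3
```

```bash
python3 - <<'E'
from plant import r
import cv2
a=r.snapshot("scene")[:,:,::-1];cv2.imwrite("pics/scene3.png",cv2.resize(a[180:360,300:500],(660,594)))
print(r.get_state()['contact_force'])
E
```

```text
[ 0.32817109 -0.5266873  -0.1878752 ]
```

View pics/scene3.png

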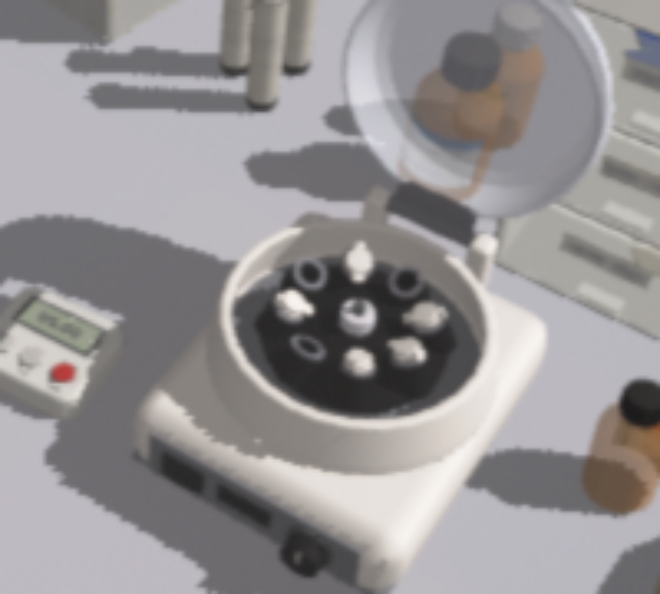

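The lid now leans back past upright and the centrifuge hasn't moved (same pixels). The missing place at (312,275) in the crop is still empty. Next I'll re-measure it and check how far the wrist camera sticks out towards the lid.

```bash
python3 - <<'E'
from plant import r
from h import *
import cv2
np.set_printoptions(precision=4,suppress=True)
S=r.camera_params('scene');s=lambda u,v:(300+u/3.3,180+v/3.3)
E=[plane(S,s(*u),.084) for u in((312,274),(407,281),(308,347))];print(E,'axis',(E[1]+E[2])/2)
W=r.camera_params('wrist');print('cam',ray(W,(320,240))[0]-r.get_state()['tool_pos'])
T=r.camera_params('top');
E
python3 d.py .591 -.067 .257;python3 d.py .591 -.067 .129
```

```text
[array([ 0.5922, -0.0676,  0.084 ]), array([ 0.6176, -0.1077,  0.084 ]), array([ 0.5511, -0.0919,  0.084 ])] axis [ 0.5844 -0.0998  0.084 ]
cam [0.0681 0.0043 0.127 ]
5.15 [ 0.6777 -0.0947  0.2572] d [-0.0852 -0.0321  0.0002] rot [ 0.    -0.     0.001] F [ 0.3 -0.5 -0.2] op 0.01
5.15 [ 0.6777 -0.0947  0.2572] d [-0.0852 -0.0321  0.1282] rot [ 0.    -0.     0.001] F [ 0.3 -0.5 -0.2] op 0.01
```

The wrist camera sits 68 mm towards the lid, so it would come close when the tool is vertical. Half a turn of the wrist would put it on the robot's side, so I'll check whether joint 7 allows that.

```bash
python3 -c "
from plant import r
print(r.get_state()['q'].round(3))"
```

```text
[ 0.085  0.771 -0.026  1.37   0.022  1.001 -1.466]
```

Call:
tcp_steps:
  increments:
    - [0,-0.012,-0.004,0,0,0,0]
    - [0,-0.03,-0.011,0,0,0,0]
    - [0,-0.05,-0.019,0,0,0,0]
    - [0,-0.07,-0.026,0,0,0,0]
    - [0,-0.085,-0.032,0,0,0,0]
    - [0,-0.085,-0.032,0,0,0,0]

```text
clock: 5.75
tool_pos: [0.5891, -0.0664, 0.2578]
eef_rot: [1.0, 0.026, -0.001, -0.0]
contact_force: [0.9, 0.2, -0.3]
opening: 0.004
finger_force: 0.0
```

```bash
python3 -c "
from plant import r
print(r.get_state()['q'].round(3))"
```

```text
[ 0.053  0.641 -0.031  1.67   0.025  0.831 -1.508]
```

Call:
tcp_steps:
  increments:
    - [0,-0.03,0,-0.01,0,0,0]
    - [0,-0.06,0,-0.02,0,0,0.1]
    - [0,-0.09,0,-0.03,0,0,0.25]
    - [0,-0.09,0,-0.03,0,0,0.4]
    - [0,-0.09,0,-0.03,0,0,0.55]
    - [0,-0.09,0,-0.03,0,0,0.7]
    - [0,-0.09,0,-0.03,0,0,0.85]
    - [0,-0.09,0,-0.03,0,0,1.0]
    - [0,-0.09,0,-0.03,0,0,1.15]
    - [0,-0.09,0,-0.03,0,0,1.3]

```text
clock: 6.75
tool_pos: [0.5022, -0.0721, 0.2877]
eef_rot: [0.81, -0.587, 0.001, -0.0]
contact_force: [-0.4, -0.4, 0.6]
opening: 0.009
finger_force: 0.0
```

Call:
tcp_steps:
  increments:
    - [0,0,0,0,0,0,0.15]
    - [0,0,0,0,0,0,0.3]
    - [0,0,0,0,0,0,0.45]
    - [0,0,0,0,0,0,0.6]
    - [0,0,0,0,0,0,0.75]
    - [0,0,0,0,0,0,0.9]
    - [0,0,0,0,0,0,1.05]
    - [0,0,0,0,0,0,1.2]
    - [0,0,0,0,0,0,1.35]
    - [0,0,0,0,0,0,1.5]

```text
clock: 7.75
tool_pos: [0.4247, -0.1296, 0.2871]
eef_rot: [-0.291, 0.956, 0.022, 0.002]
contact_force: [0.0, -0.7, 0.1]
opening: 0.003
finger_force: 0.0
```

```bash
python3 d.py .5915 -.067 .257 3.1916; python3 -c "
from plant import r
print(r.get_state()['q'].round(3))"
```

```text
7.75 [ 0.4247 -0.1296  0.2871] d [-0.1728 -0.0423  0.0312] rot [0.045 0.005 0.541] F [ 0.  -0.7  0.1] op 0.0
[-0.477  0.925  1.509  2.064 -0.999  1.281 -2.654]
```

Wrong direction: joint 7 ran towards its limit and stopped there, touching nothing. I'll unwind it and turn the other way.

Call:
tcp_steps:
  increments:
    - [0,-0.02,0,0,0,0,-0.15]
    - [0,-0.04,0,0,0,0,-0.3]
    - [0,-0.06,0.005,0,0,0,-0.45]
    - [0,-0.08,0.005,0,0,0,-0.6]
    - [0,-0.096,0.005,0,0,0,-0.75]
    - [0,-0.096,0.005,0,0,0,-0.9]
    - [0,-0.096,0.005,0,0,0,-1.05]
    - [0,-0.096,0.005,0,0,0,-1.2]
    - [0,-0.096,0.005,0,0,0,-1.35]
    - [0,-0.096,0.005,0,0,0,-1.5]

```text
clock: 8.75
tool_pos: [0.5028, -0.0711, 0.2898]
eef_rot: [0.867, -0.498, -0.014, -0.018]
contact_force: [0.3, 0.6, -0.6]
opening: 0.005
finger_force: 0.0
```

```bash
python3 d.py .50 -.072 .287; python3 -c "
from plant import r
print(r.get_state()['q'].round(3))"
```

```text
8.75 [ 0.5028 -0.0711  0.2898] d [-0.0005  0.0029  0.0028] rot [-0.038  0.029 -1.092] F [ 0.3  0.6 -0.6] op 0.01
[-0.524  0.759  1.132  1.896 -0.832  1.078 -1.638]
```

Now at yaw rotated +1.09. Continue -1.09 -3.14 = -4.23. 3 calls. Check after each.

Call:
tcp_steps:
  increments:
    - [0,0,0,0,0,0,-0.15]
    - [0,0,0,0,0,0,-0.3]
    - [0,0,0,0,0,0,-0.45]
    - [0,0,0,0,0,0,-0.6]
    - [0,0,0,0,0,0,-0.75]
    - [0,0,0,0,0,0,-0.9]
    - [0,0,0,0,0,0,-1.05]
    - [0,0,0,0,0,0,-1.2]
    - [0,0,0,0,0,0,-1.35]
    - [0,0,0,0,0,0,-1.5]

```text
clock: 9.75
tool_pos: [0.5029, -0.0712, 0.29]
eef_rot: [0.974, 0.226, 0.002, -0.023]
contact_force: [-0.9, 0.1, 0.0]
opening: 0.007
finger_force: 0.0
```

```bash
python3 d.py .50 -.072 .287 3.1916;python3 -c "
from plant import r
print(r.get_state()['q'].round(3))"
```

```text
9.75 [ 0.5029 -0.0712  0.29  ] d [-0.003  -0.0004  0.0029] rot [ 0.008 -0.063 -2.734] F [-0.9  0.1  0. ] op 0.01
[-0.34   0.585  0.69   1.888 -0.534  0.875 -0.481]
```

Call:
tcp_steps:
  increments:
    - [0,0,0,0,0,0,-0.15]
    - [0,0,0,0,0,0,-0.3]
    - [0,0,0,0,0,0,-0.45]
    - [0,0,0,0,0,0,-0.6]
    - [0,0,0,0,0,0,-0.75]
    - [0,0,0,0,0,0,-0.9]
    - [0,0,0,0,0,0,-1.05]
    - [0,0,0,0,0,0,-1.2]
    - [0,0,0,0,0,0,-1.35]
    - [0,0,0,0,0,0,-1.5]

```text
clock: 10.75
tool_pos: [0.5029, -0.0713, 0.2899]
eef_rot: [0.559, 0.829, 0.017, -0.015]
contact_force: [0.1, 0.1, -0.1]
opening: 0.005
finger_force: 0.0
```

```bash
python3 d.py .50 -.072 .287 3.1916;python3 -c "
from plant import r
print(r.get_state()['q'].round(3))"
```

```text
10.75 [ 0.5029 -0.0713  0.2899] d [ 0.0003 -0.003   0.0029] rot [ 0.038 -0.032 -1.235] F [ 0.1  0.1 -0.1] op 0.01
[-0.069  0.506  0.229  1.876 -0.217  0.795  0.672]
```

Half-turn nearly done; I'll finish it and straighten the slight tilt.

Call:
tcp_steps:
  increments:
    - [0,0,0,0,0.005,-0.004,-0.14]
    - [0,0,0,0,0.009,-0.008,-0.28]
    - [0,0,0,0,0.013,-0.011,-0.42]
    - [0,0,0,0,0.017,-0.014,-0.56]
    - [0,0,0,0,0.021,-0.018,-0.70]
    - [0,0,0,0,0.026,-0.022,-0.84]
    - [0,0,0,0,0.03,-0.025,-0.98]
    - [0,0,0,0,0.034,-0.029,-1.12]
    - [0,0,0,0,0.038,-0.032,-1.235]
    - [0,0,0,0,0.038,-0.032,-1.235]

```text
clock: 11.75
tool_pos: [0.5026, -0.0712, 0.2899]
eef_rot: [-0.022, 1.0, 0.0, -0.0]
contact_force: [-0.1, 0.1, -0.4]
opening: 0.009
finger_force: 0.0
```

```bash
python3 d.py .5915 -.067 .250 3.1916;python3 - <<'E'
from plant import r
from h import *
import cv2
print(r.get_state()['q'].round(3))
a=r.snapshot("scene")[:,:,::-1];cv2.imwrite("pics/scene4.png",cv2.resize(a[180:360,300:500],(660,594)))
E
```

```text
11.75 [ 0.5026 -0.0712  0.2899] d [-0.089   0.0004  0.0398] rot [ 0.    -0.    -0.007] F [-0.1  0.1 -0.4] op 0.01
[ 0.121  0.49  -0.11   1.876  0.073  0.78   1.586]
```

View pics/scene4.png

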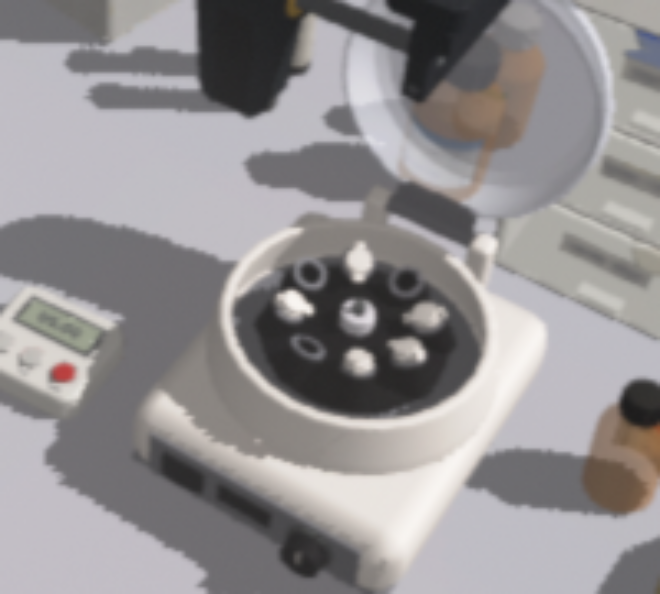

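The lid stays open and the rotor is untouched; the places are at the same pixels. I'll go over the missing place and come down slowly.

Call:
tcp_steps:
  increments:
    - [0,-0.025,0,0.01,0,0,0]
    - [0,-0.05,0,0.02,0,0,0]
    - [0,-0.075,0,0.03,0,0,0]
    - [0,-0.089,0,0.04,0,0,0]
    - [0,-0.089,0,0.052,0,0,0]
    - [0,-0.089,0,0.064,0,0,0]
    - [0,-0.089,0,0.076,0,0,0]
    - [0,-0.089,0,0.088,0,0,0]
    - [0,-0.089,0,0.1,0,0,0]
    - [0,-0.089,0,0.1,0,0,0]

```text
clock: 12.8
tool_pos: [0.5887, -0.0671, 0.1877]
eef_rot: [-0.022, 1.0, 0.0, -0.003]
contact_force: [0.8, 0.1, 0.1]
opening: 0.002
finger_force: 0.0
```

```bash
python3 d.py .5915 -.067 .130 3.1916;python3 - <<'E'
from plant import r
import cv2
a=r.snapshot("scene")[:,:,::-1];cv2.imwrite("pics/scene5.png",cv2.resize(a[180:360,300:500],(660,594)))
E
```

```text
12.8 [ 0.5887 -0.0671  0.1877] d [-0.0032 -0.0001  0.0577] rot [ 0.    -0.006 -0.007] F [0.8 0.1 0.1] op 0.0
```

View pics/scene5.png

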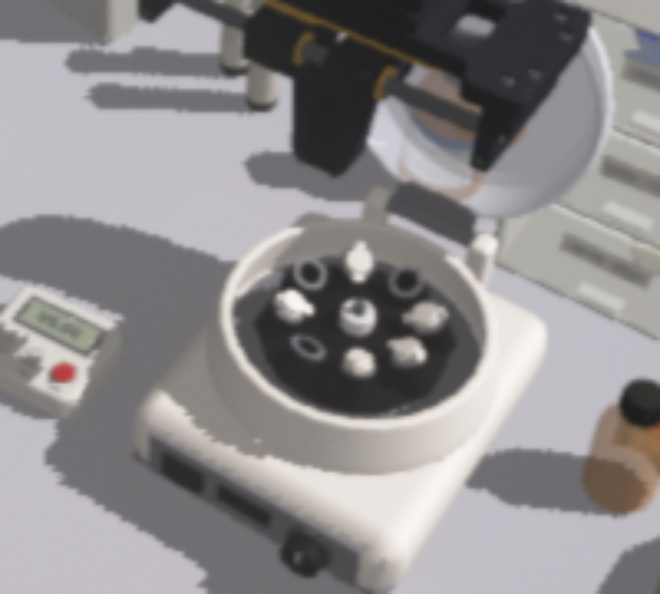

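The fingertips (335,170) are above the missing place (312,275), clear of the lid. I'll lower to about 27 mm tip height and hold.

Call:
tcp_steps:
  increments:
    - [0,-0.001,0,0.01,0,0,0]
    - [0,-0.001,0,0.02,0,0,0]
    - [0,-0.001,0,0.03,0,0,0]
    - [0,-0.001,0,0.04,0,0,0]
    - [0,-0.001,0,0.048,0,0,0]
    - [0,-0.001,0,0.055,0,0,0]
    - [0,-0.001,0,0.055,0,0,0]

```text
clock: 13.55
tool_pos: [0.5903, -0.0669, 0.1333]
eef_rot: [-0.022, 1.0, 0.0, -0.002]
contact_force: [-0.8, 0.5, -0.1]
opening: 0.003
finger_force: 0.0
```

```bash
python3 d.py .5915 -.067 .130 3.1916;python3 - <<'E'
from plant import r
import cv2,numpy as np
a=r.snapshot("scene")[:,:,::-1];b=r.snapshot("top")[:,:,::-1]
c=np.zeros((450,800,3),np.uint8)
c[:,:420]=cv2.resize(a[215:365,335:475],(420,450),interpolation=cv2.INTER_CUBIC);c[:448,420:]=cv2.resize(b[180:292,345:440],(380,448),interpolation=cv2.INTER_CUBIC)
cv2.imwrite("pics/crop6.png",c)
E
```

```text
13.55 [ 0.5903 -0.0669  0.1333] d [-0.0012 -0.0001  0.0033] rot [ 0.    -0.004 -0.007] F [-0.8  0.5 -0.1] op 0.0
```

View pics/crop6.png

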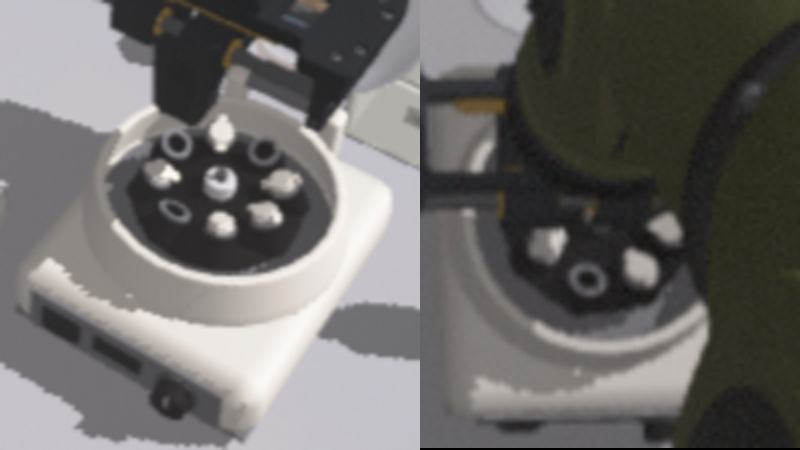

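The fingers are over the missing place at (177,147), the rotor and centrifuge are unmoved, and no contact shows. I'll lower 4 mm, hold, then hand in.

Call:
tcp_steps:
  increments:
    - [0,-0.001,0,0.004,0,0,0]
    - [0,-0.001,0,0.004,0,0,0]
    - [0,-0.001,0,0.004,0,0,0]
    - [0,-0.001,0,0.004,0,0,0]
    - [0,-0.001,0,0.004,0,0,0]
    - [0,-0.001,0,0.004,0,0,0]
    - [0,-0.001,0,0.004,0,0,0]
    - [0,-0.001,0,0.004,0,0,0]
    - [0,-0.001,0,0.004,0,0,0]
    - [0,-0.001,0,0.004,0,0,0]
  quiet: true

```text
ok
```

Call:
tcp_steps:
  increments:
    - [0,0,0,0,0,0,0]
    - [0,0,0,0,0,0,0]
    - [0,0,0,0,0,0,0]
    - [0,0,0,0,0,0,0]
    - [0,0,0,0,0,0,0]
    - [0,0,0,0,0,0,0]
    - [0,0,0,0,0,0,0]
    - [0,0,0,0,0,0,0]
    - [0,0,0,0,0,0,0]
    - [0,0,0,0,0,0,0]
  quiet: true

```text
ok
```

Call:
tcp_steps:
  increments:
    - [0,0,0,0,0,0,0]
    - [0,0,0,0,0,0,0]
    - [0,0,0,0,0,0,0]
    - [0,0,0,0,0,0,0]
    - [0,0,0,0,0,0,0]
    - [0,0,0,0,0,0,0]
    - [0,0,0,0,0,0,0]
    - [0,0,0,0,0,0,0]
    - [0,0,0,0,0,0,0]
    - [0,0,0,0,0,0,0]

```text
clock: 16.65
tool_pos: [0.592, -0.067, 0.1304]
eef_rot: [-0.022, 1.0, -0.0, -0.001]
contact_force: [-0.1, -0.1, -0.4]
opening: 0.004
finger_force: 0.0
```

```bash
python3 -c "
from plant import r
print(r.finish_job())"
```

```text
the job is handed in; nothing more can be done
None
```

The lid is pushed back past upright and stays open by itself, and the shut fingertips point straight down about 27 mm above the empty place across from the lone tube; I held there for about 3 s and handed the job in at 16.65 s (no verdict was returned).

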